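Change-over of the staple former: old former on edge, press slide held out

TASK

We are changing the former in the little hand press. First stand the brass staple former that lies on the bench upright on one of its thin edges in the felt-lined oak tray and let go of it; then pull the press's spring-loaded slide out by its upright wooden handle until the white line on the slide is level with the red pointer on the rail, and keep it there: you finish still holding the handle, so that I can drop the next former into the nest. Leave the pointer as it is set and the other things on the bench where they are.

Things in the scene. Friction and masses are not known exactly. Their poses are not given: they have to be found in the camera images.
- former: brass staple former, a loose flat plate 80 (own x) x 50 (own y) x 18 mm (own z), about 0.5 kg, with a groove 14 mm wide and 8 mm deep along x in its top face; lies flat on the bench, groove up. Origin: centre of its underside. Its four thin edges are flat: it stands freely on any of them, 80 mm tall on a short one, 50 mm tall on a long one, and rights itself if let go less than about 10 degrees off upright
- former_mid (a point): the middle of the brass former, 9 mm above its origin along own z
- tray: shallow dark oak tray with a green felt floor, fixed to the bench, 165 (own x) x 135 (own y) x 20 mm high outside, walls 7 mm thick, floor 7 mm above the bench. Origin: centre of its underside, own z up
- press: cast-iron hand press with a screw wheel on top, clamped to the bench. Origin on the bench under the screw axis; own z up; the slide comes out along own -x on a bed 106 mm wide that reaches to x = -312 mm; rails either side of the slide have their tops 44 mm above the bench. Columns, crosshead and wheel (188 mm across, 318 to 350 mm high) all lie at x > -95 mm
- slide (a joint): travel of the press slide (steel bar, 77 mm wide, top 42 mm above the bench) along the press's -x: 0 = home under the ram, 0.125 = end stop. Return springs pull it home with 4 N at 0, growing 70 N per metre (about 10 N at the pointer), plus 1 N of friction; it runs back if let go
- slide_handle (a point): top centre of the slide's upright round handle of dark wood, 18 mm in diameter, standing on the slide's centre line, top 104 mm above the bench, 56 mm of it free above a brass collar 28 mm across; with the slide home it is 232 mm from the screw axis. It moves with the slide
- slide_line (a point): end of the white line (4 mm wide, on a black band) across the slide's top, at the pointer's side (press y = -38.5 mm), 42 mm above the bench; moves with the slide
- index_tip (a point): tip of the red pointer clipped on the rail at the press's -y side, just over the slide's edge, 46 mm above the bench; its top is 51 mm high. The white line is level with it when both have the same x in the press's frame
- index (a joint): where the red pointer is set along the rail; the slide's line is level with it when joint slide has the same value. A stiff clip: leave it alone
- reed_cup: white ceramic reed cup, 68 mm across, 65 mm high; origin: centre of its underside; leave alone
- ferrule: cream horn ferrule, a ring 38 mm across, 28 mm high; origin: centre of its underside; leave alone
- mandrel: red-painted steel mandrel standing on its 48 mm foot, 115 mm high; origin: centre of its underside; leave alone
- chanter: blackwood practice chanter lying on two oak rests at the far side of the bench, about 340 mm long; origin: under its middle; leave alone
Things that resemble listed ones, but are neither listed nor needed, are in the scene too. Of the things like the former, leave any that is blue; of the rest the smaller one is meant.

How it is judged:
On the way:
1. the brass former stands upright on a thin edge in the tray, let go of (angle between former's own z axis and vertical between 1.48 and 1.66 rad and x of former_mid in the frame of tray between -0.072 and 0.072 m and y of former_mid in the frame of tray between -0.058 and 0.058 m and z of former_mid in the frame of tray between 0.025 and 0.053 m and contact force between former and tray above 2 N and contact force between the fingers and former below 0.1 N and linear speed of former below 0.03 m/s), for 0.3 s.
At the end, for the whole second after the job is handed in: The brass former stands on a thin edge on the tray's floor, within 5 degrees of upright, at rest and not touched by the fingers; the slide's white line is within 4 mm of the red pointer, the slide is still, and the fingers hold it with more than 4 N (all of step 1 and x of slide_line in the frame of index_tip between -0.004 and 0.004 m and velocity of joint slide between -0.01 and 0.01 m/s and contact force between the fingers and slide above 4 N); the arm keeps its last pose, push and grip.
It fails at once if a bystander (reed cup, ferrule, mandrel, chanter) is moved by more than 20 mm (distance of any of reed_cup, ferrule, mandrel, chanter from where it was at the start of the episode above 0.02 m).
It fails at once if the reed cup or the mandrel is tipped over (angle between any of reed_cup, mandrel's own z axis and vertical above 0.4 rad).
It fails at once if the red pointer is pushed along the rail by more than 4 mm (distance of index_tip from where it was at the start of the episode above 0.004 m).
It also fails if it takes over 58 s, if anything falls off the work surface, if the arm or the gripper's body presses on something with over 40 N, if the wrist force passes 120 N, or if a joint passes its speed limit or range.

ROBOT

A 6-joint arm with a two-finger parallel gripper is mounted at the origin on the work surface. World frame = base frame: x ahead of the robot, y to its left, z up, the work surface at z = 0. Lengths are in m, angles in rad, forces in N, time in s.
With the tool pointing down it reaches from about 0.35 to 0.975 m from the base axis. Payload 4.9 kg.
Tool frame: the origin (TCP) lies midway between the tips of the shut fingers; the grasp point (between the pads) lies behind it (manip.grasp_offset is the y of the grasp point in the tool frame, in m); y points along the fingers, z is the direction in which the jaws open and shut, and the axes are right-handed (so a half turn about y gives the same grasp; the last joint's range is limited). The gripper opens to 85 mm and grips with 20 to 120 N. Pads are 22 mm wide; open, the fingers measure 114 mm over their backs; the gripper's body (76 mm by 85 mm) begins 54 mm behind the grasp point. The pads swing forward as they close: fully open they stand 13 mm farther back than shut.
Start: joints at [1.109, 0.053, 1.613, -0, 1.476, -0.119], TCP at [0.21, 0.589, 0.231] pointing down, gripper open.
Joint ranges: [-3.01, 3.01], [-1.01, 2.22], [0.06, 2.58], [-1.02, 4.17], [0.09, 2.62], [-3.14, 3.14]. Speed limits (rad/s): [2.57, 2.57, 3.14, 3.14, 3.14, 3.14].

INTERFACE

Orientations are given as a unit quaternion [w, x, y, z].
In Python, from plant import manip gives the robot as it stands. The module is installed in compiled form; this text tells all that it offers.
- The arm moves only by the shell command python3 -m jog 'ROWS'. ROWS is a JSON object of lists of equal length, an entry for each row: "offset": the shift along the world's x, y, z in units of 50 mm (1.0 is 50 mm), a list of three; "angular": the turn, a rotation vector about the world's x, y, z in units of 6 degrees (1.0 is 6 degrees), a list of three; "jaw": the finger opening in mm, from 0 to 85.4. In form: {"offset": [[tx, ty, tz], ...], "angular": [[ax, ay, az], ...], "jaw": [jaw, ...]}. A call has 1 to 12 rows; each row shifts and turns the commanded pose from where the row before left it; what a row does not reach is not made up. A row lasts 1/10 s, in which the tool goes at most 50 mm and 8.59 degrees, less where a joint would pass 70% of its speed; a pose out of reach is approached as far as the arm can. A call is refused whole if a number of a shift passes 1 or a number of a turn 1, either way. A call with a gripper value outside its range is refused whole. The fingers move at their own pace and stop on an object; the grip force is fixed at half the most. Time passes only in rows, so rows that do not move let the fingers close. It gives the time, the measured TCP pose, the force and the opening at its end, in the units of the state.
- manip.state(): the state, without advancing time (a new reading comes with each control period).
- manip.grab_frame(name): name is "scene" or "top" or "wrist"; returns the picture (480x640x3 uint8, blue, green, red); there is no depth.
- manip.camera_model(name): a dict with "fx", "fy", "cx", "cy" (pixels), "rvec" (rotation vector, rad) and "tvec" (3), from world to camera coordinates, as OpenCV has them; the wrist camera has in their place "mount" (4x4, takes a point from camera to tool coordinates, whose origin is the TCP and whose axes are the tool frame's). Camera axes: x right, y down, z forward; pixel columns grow to the right and rows downward; lengths in m; the calibration is good to about 2 mm. A picture is of the moment at which its call begins: read the wrist's pose just before it. camera_model takes no time and is no camera call.
- manip.job_done(): hands the job in, once; it reports no verdict.
The state is a dict: "time": time; "joint_pos": joint angles; "joint_vel": joint speeds; "joint_efforts": joint torques, N m; "tool_pos": TCP position; "tool_rot": TCP orientation; "contact_force": force on the tool from outside, world axes, zero at the start; "ft_torque": the same for the moment, N m; "gripper_width": opening from 0.0 (shut) to 1.0 (fully open).
Only numpy, scipy, OpenCV 4.12 (cv2) and the standard library are available. Lean on these libraries where they do the work, as an engineer would, in place of code of your own. Each camera call takes 0.05 s, during which the arm holds its last target.

## Working session

There is one attempt and no reset: what is moved stays moved. The work goes in short steps, Python scripts to look and compute and a shell command to move; the robot and the scene stay as the last step left them, time stands still between calls to the robot, and variables do not carry over. Pictures are saved under pics/ and viewed, and the job is handed in when it is done.

```bash
mkdir -p pics; ls; python3 - <<'E'
from plant import manip
import cv2
s=manip.state()
for k,v in s.items(): print(k,v)
print(manip.grasp_offset)
for n in ("scene","top","wrist"):
    im=manip.grab_frame(n); cv2.imwrite(f"pics/{n}0.png",im); print(n,manip.camera_model(n))
E
```

```text
pics
time 0.0
joint_pos [ 1.10900438e+00  5.33231987e-02  1.61428520e+00  2.57934881e-05
  1.47601890e+00 -1.19023683e-01]
joint_vel [-0.00161643 -0.00164224  0.00239639 -0.00185357  0.00169298 -0.00174128]
joint_efforts [ 5.50229543e-04 -3.93697286e+01 -3.70171773e+01 -2.33061082e-04
  7.05918777e-03  3.35082788e-06]
tool_pos [0.20978676 0.58807795 0.23008916]
tool_rot [-0.69606028  0.69743355 -0.12080997  0.12038061]
contact_force [ 0.94998242 -0.09260898  0.0998776 ]
ft_torque [-0.01686109 -0.00393251 -0.00642921]
gripper_width 0.9960983803082489
-0.0187
scene {'fx': 538.3504116539252, 'fy': 538.3504116539252, 'cx': 327.19444781675077, 'cy': 237.1278235971836, 'rvec': array([ 1.60909961,  2.09961957, -0.70522592]), 'tvec': array([ 0.12303665, -0.35970924,  1.50092028])}
top {'fx': 534.2742907792058, 'fy': 534.2742907792058, 'cx': 308.07824426758583, 'cy': 240.22571608341286, 'rvec': array([ 2.12751408, -2.13654707,  0.18941472]), 'tvec': array([0.02781359, 0.58126365, 1.14257572])}
wrist {'fx': 387.44570876087863, 'fy': 387.44570876087863, 'cx': 321.2324079198263, 'cy': 240.3553020700513, 'mount': array([[-1.27436237e-03,  9.51581293e-01,  3.07394567e-01,
        -7.93538478e-02],
       [ 4.36941982e-04, -3.07394257e-01,  9.51582146e-01,
        -1.43489184e-01],
       [ 9.99999093e-01,  1.34697407e-03, -2.40541438e-05,
         9.62044344e-06],
       [ 0.00000000e+00,  0.00000000e+00,  0.00000000e+00,
         1.00000000e+00]])}
```

View pics/scene0.png

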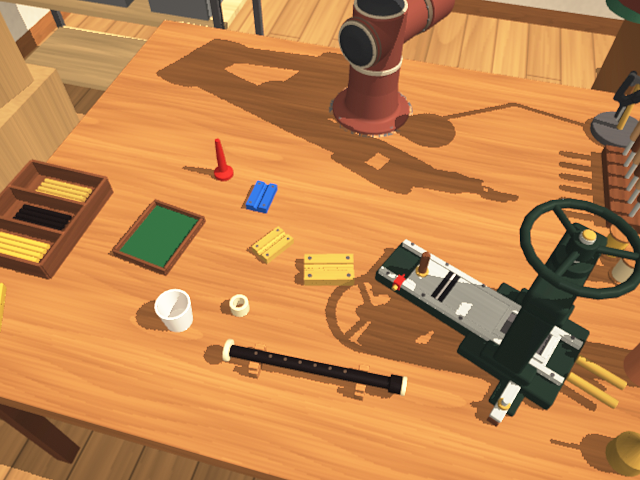

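View pics/top0.png

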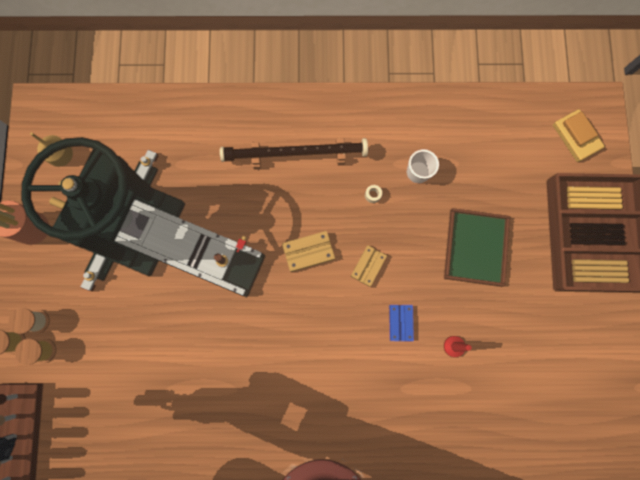

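View pics/wrist0.png

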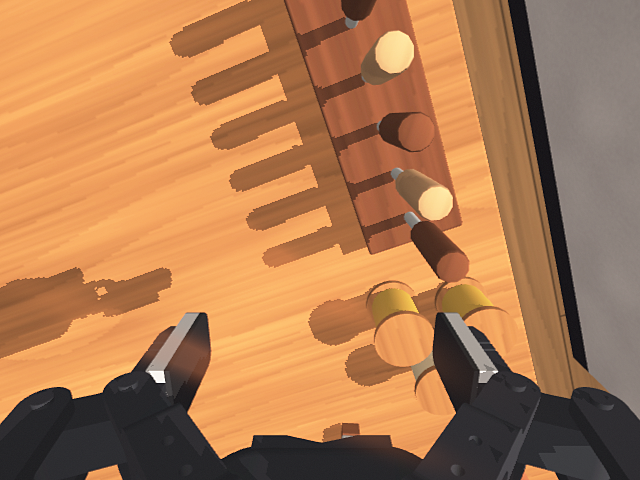

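Former candidates in the top view are the small brass plate at (370,266), the large brass plate at (308,252) and the blue one at (401,323). By the description it is the small brass plate. I'll check that with a crop and measure everything.

```bash
cat > h.py <<'E'
import numpy as np, cv2
from scipy.spatial.transform import Rotation as R
from plant import manip
def cam(n,st=None):
    m=manip.camera_model(n); K=np.array([[m['fx'],0,m['cx']],[0,m['fy'],m['cy']],[0,0,1.]])
    if n!='wrist':
        Rm=cv2.Rodrigues(m['rvec'])[0]; return K,Rm.T,-Rm.T@m['tvec']
    q=st['tool_rot']; Rt=R.from_quat([q[1],q[2],q[3],q[0]]).as_matrix()
    M=m['mount']; return K,Rt@M[:3,:3],Rt@M[:3,3]+st['tool_pos']
def pt(c,px,z):
    K,Rw,o=c; d=Rw@np.linalg.inv(K)@np.array([px[0],px[1],1.]); return o+d*(z-o[2])/d[2]
def proj(c,P):
    K,Rw,o=c; p=K@(Rw.T@(np.array(P)-o)); return p[:2]/p[2]
def tri(c1,p1,c2,p2):
    A=[];b=[]
    for c,p in((c1,p1),(c2,p2)):
        d=c[1]@np.linalg.inv(c[0])@np.array([p[0],p[1],1.]);d/=np.linalg.norm(d);M=np.eye(3)-np.outer(d,d);A.append(M);b.append(M@c[2])
    return np.linalg.lstsq(np.vstack(A),np.hstack(b),rcond=None)[0]
E
python3 - <<'E'
from h import *
t=cv2.imread('pics/top0.png'); s=cv2.imread('pics/scene0.png')
a=cv2.resize(t[225:305,270:430],None,fx=5,fy=5,interpolation=cv2.INTER_CUBIC)
b=cv2.resize(t[180:300,170:290],None,fx=5,fy=5,interpolation=cv2.INTER_CUBIC)
cv2.imwrite('pics/c1.png',a);cv2.imwrite('pics/c2.png',b)
cv2.imwrite('pics/c3.png',cv2.resize(s[215:315,230:390],None,fx=5,fy=5,interpolation=cv2.INTER_CUBIC))
cv2.imwrite('pics/c4.png',cv2.resize(s[230:330,370:510],None,fx=5,fy=5,interpolation=cv2.INTER_CUBIC))
for n in('top','scene'): print(n,cam(n)[2])
E
```

```text
top [0.37495938 0.02977579 1.22582184]
scene [1.19498161 0.17892538 0.96814002]
```

View pics/c1.png

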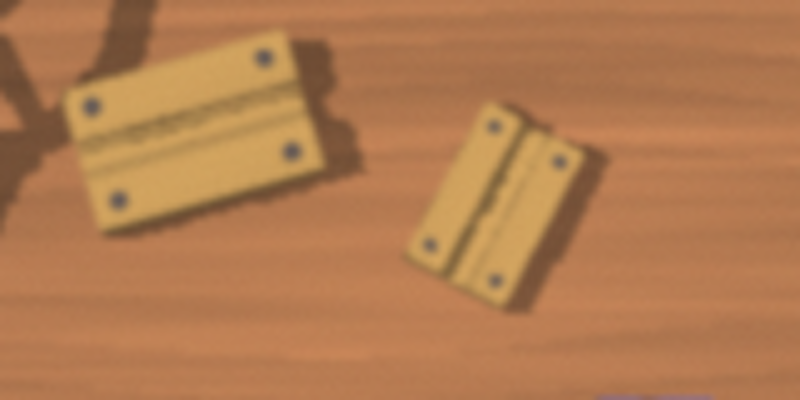

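View pics/c2.png

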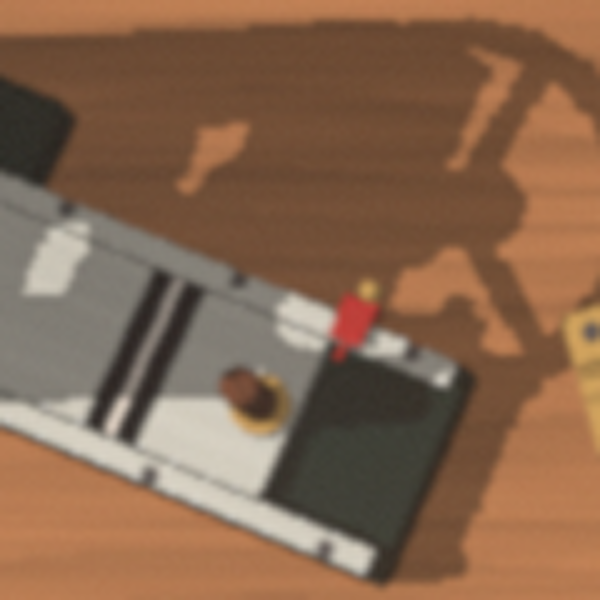

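View pics/c3.png

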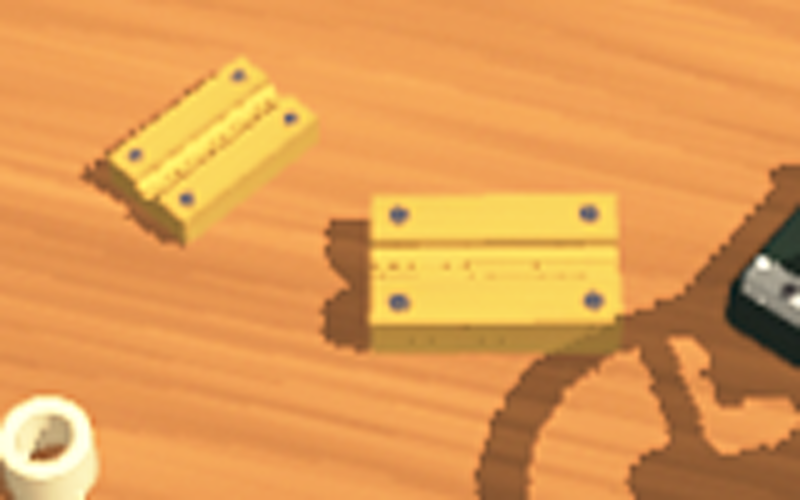

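View pics/c4.png

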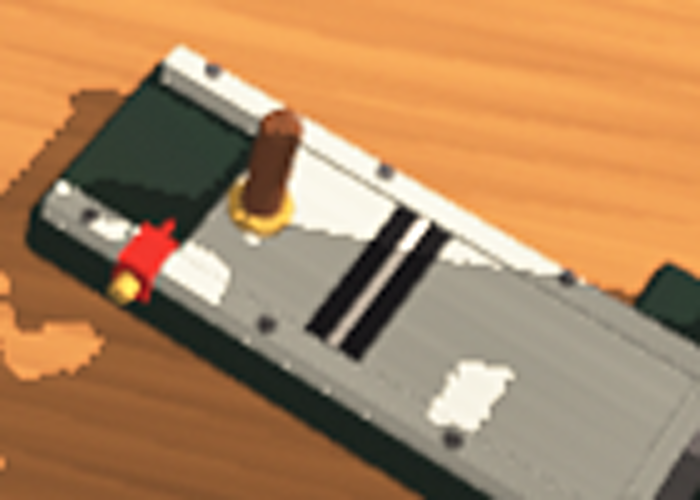

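c1 and c3 confirm the small brass plate, groove up, corners near (368,245), (386,256), (371,286) and (351,276) in the top view. The red tip is near (237,251), the line end near (206,235) and the handle top near (218,257). Next I'll do the metric measurements.

```bash
python3 - <<'E'
from h import *
T=cam('top');S=cam('scene')
t=cv2.imread('pics/top0.png'); s=cv2.imread('pics/scene0.png')
def cr(p,x,y): return ((p[0]+.5)/5-.5+x,(p[1]+.5)/5-.5+y)
# former
def rects(img,c,lo,hi,z,mn=200):
    h=cv2.cvtColor(img,cv2.COLOR_BGR2HSV); m=cv2.inRange(h,lo,hi)
    for k in cv2.findContours(m,cv2.RETR_EXTERNAL,cv2.CHAIN_APPROX_NONE)[0]:
        if cv2.contourArea(k)<mn: continue
        (u,v),_,_=r=cv2.minAreaRect(k); B=cv2.boxPoints(r)
        W=np.array([pt(c,p,z)[:2] for p in B]); 
        e=W[1]-W[0];f=W[2]-W[1]; l=e if np.linalg.norm(e)>np.linalg.norm(f) else f
        print((round(u),round(v)),'ctr',W.mean(0).round(4),'sides',np.linalg.norm(e).round(4),np.linalg.norm(f).round(4),'long dir deg',round(np.degrees(np.arctan2(l[1],l[0]))%180,1))
print('brass top');rects(t,T,(17,110,120),(32,255,255),0.018)
print('green top');rects(t,T,(60,80,30),(85,255,255),0.007)
P=[cr(p,270,225) for p in((490,102),(583,155),(505,308),(406,255))]
W=np.array([pt(T,p,.018) for p in P]);print('former top',W.mean(0),W.round(4)[:,:2].tolist())
P=[cr(p,230,215) for p in((240,57),(318,118),(185,222),(108,160))]
W=np.array([pt(S,p,.018) for p in P]);print('former scene',W.mean(0),W.round(4)[:,:2].tolist())
W=np.array([pt(T,p,.02) for p in((453.5,209),(511,213),(504,286),(445.5,280.5))]);print('tray top',W.mean(0),W.round(4)[:,:2].tolist())
W=np.array([pt(S,p,.02) for p in((158,201),(205,217),(167,272),(112,249))]);print('tray scene',W.mean(0),W.round(4)[:,:2].tolist())
tt=cr((335,358),170,180);ts=cr((172,220),370,230)
lt=cr((182,278),170,180);ls=cr((336,345),370,230)
lt2=cr((112,435),170,180);
ht=cr((238,383),170,180);hs=cr((283,121),370,230)
print('tip',pt(T,tt,.046),pt(S,ts,.046),tri(T,tt,S,ts))
print('line',pt(T,lt,.042),pt(S,ls,.042)); print('line other end',pt(T,lt2,.042))
print('handle',pt(T,ht,.104),pt(S,hs,.104),tri(T,ht,S,hs))
print('handle base T',pt(T,cr((262,405),170,180),.048),'S',pt(S,cr((262,208),370,230),.048))
for nm,p in (('cup',(423,166)),('mandrel',(456,347)),('ferr',(374,194)),('blue',(401,323)),('big',(308,252))): print(nm,pt(T,p,.02))
# rail far side edges
a=pt(T,cr((376,580),170,180),.044);b=pt(T,cr((0,420),170,180),.044);print('dir rail left edge deg',np.degrees(np.arctan2(*(a-b)[[1,0]])))
a=pt(T,cr((470,372),170,180),.044);b=pt(T,cr((0,172),170,180),.044);print('dir rail right edge deg',np.degrees(np.arctan2(*(a-b)[[1,0]])))
E
```

```text
brass top
(600, 271) ctr [ 0.5143 -0.6391] sides 0.0501 0.1285 long dir deg 88.5
(369, 266) ctr [ 0.5282 -0.1124] sides 0.0808 0.0497 long dir deg 150.9
(308, 251) ctr [0.5626 0.0253] sides 0.1077 0.0685 long dir deg 105.3
(594, 198) ctr [ 0.6857 -0.6431] sides 0.1289 0.0507 long dir deg 89.8
(578, 135) ctr [ 0.8395 -0.6193] sides 0.0804 0.1143 long dir deg 28.2
green top
former top [ 0.52809009 -0.11283765  0.018     ] [[0.5755, -0.1112], [0.5507, -0.1531], [0.481, -0.1157], [0.5052, -0.0714]]
former scene [ 0.53072994 -0.11218806  0.018     ] [[0.4838, -0.1152], [0.5078, -0.071], [0.577, -0.1097], [0.5543, -0.153]]
tray top [ 0.5701728  -0.36482477  0.02      ] [[0.6589, -0.3121], [0.6489, -0.4448], [0.48, -0.4171], [0.493, -0.2854]]
tray scene [ 0.57477676 -0.35775542  0.02      ] [[0.4879, -0.4067], [0.5041, -0.2823], [0.6655, -0.3006], [0.6416, -0.4415]]
tip [0.55794043 0.1850648  0.046     ] [0.55559409 0.18319692 0.046     ] [0.55756102 0.18391636 0.04907453]
line [0.59529586 0.25515747 0.042     ] [0.59489196 0.25700022 0.042     ]
line other end [0.52423366 0.28431259 0.042     ]
handle [0.53838828 0.21833539 0.104     ] [0.53755366 0.21738026 0.104     ] [0.5382769  0.21773901 0.10508301]
handle base T [0.53662599 0.21684033 0.048     ] S [0.54131113 0.21804022 0.048     ]
cup [ 0.76280998 -0.24567059  0.02      ]
mandrel [ 0.3452667  -0.30141533  0.02      ]
ferr [ 0.69539319 -0.12870435  0.02      ]
blue [ 0.39835759 -0.18131559  0.02      ]
big [0.55946767 0.02553664 0.02      ]
dir rail left edge deg -113.0692280810329
dir rail right edge deg -113.38554702028965
```

```bash
python3 - <<'E'
from h import *
s=manip.state();q=s['tool_rot'];M=R.from_quat([q[1],q[2],q[3],q[0]]).as_matrix()
print(M.round(3)); z=M[:,2]; print('jaw yaw',np.degrees(np.arctan2(z[1],z[0])))
print(s['time'],s['tool_pos'])
print(((np.array([0.529,-0.1125,0.15])-s['tool_pos'])/.05).round(2))
E
```

```text
[[ 0.942 -0.001  0.336]
 [-0.336 -0.002  0.942]
 [-0.    -1.    -0.002]]
jaw yaw 70.35829222012038
0.15 [0.20986721 0.58818613 0.23028874]
[  6.38 -14.01  -1.61]
```

```bash
python3 -m jog '{"offset":[[0.4,-0.88,0],[0.4,-0.88,0],[0.4,-0.88,0],[0.4,-0.88,0],[0.4,-0.88,0],[0.4,-0.88,0]],"angular":[[0,0,0],[0,0,0],[0,0,0],[0,0,0],[0,0,0],[0,0,0]],"jaw":[85,85,85,85,85,85]}'; python3 -c "
from plant import manip
s=manip.state();print(s['joint_pos'].tolist(),s['tool_pos'],s['tool_rot'])"
python3 -m jog '{"offset":[[0.4,-0.88,0],[0.4,-0.88,0],[0.4,-0.88,0],[0.4,-0.88,0],[0.4,-0.88,0],[0.4,-0.88,0]],"angular":[[0,0,-1],[0,0,-0.6],[0,0,0],[0,0,0],[0,0,0],[0,0,0]],"jaw":[85,85,85,85,85,85]}'; python3 -c "
from plant import manip
s=manip.state();print(s['joint_pos'].tolist(),s['tool_pos'],s['tool_rot'])"
```

```text
time: 0.75
tool_pos: [0.3302, 0.3228, 0.231]
tool_rot: [-0.697, 0.697, -0.12, 0.12]
contact_force: [1.3, 0.2, 0.2]
gripper_width: 0.994
[0.612712073474097, -0.35518217638376154, 1.9780198211070588, -0.00013805872583947277, 1.5187816711596511, -0.6159106175159608] [0.3302394  0.32279803 0.23098935] [-0.6967425   0.69682485 -0.1203571   0.12041257]
time: 1.35
tool_pos: [0.4503, 0.0587, 0.2312]
tool_rot: [0.684, -0.684, 0.178, -0.179]
contact_force: [0.7, 0.5, -0.3]
gripper_width: 0.996
[-0.03471330905694424, -0.3769617658364923, 1.993898639953003, 0.0001696008513469148, 1.5241651171581991, -1.094934018365169] [0.45032422 0.05865358 0.23123205] [ 0.68428559 -0.68409279  0.17840788 -0.17872021]
```

```bash
cat > rec.py <<'E'
from plant import manip
import json
s=manip.state();d={k:(s[k].tolist() if hasattr(s[k],'tolist') else s[k]) for k in('time','joint_pos','tool_pos','tool_rot')}
open('rec.jsonl','a').write(json.dumps(d)+'\n');print([round(x,3) for x in d['joint_pos']])
E
cat > rec.jsonl <<'E'
{"joint_pos":[1.10900438e+00,5.33231987e-02,1.61428520e+00,2.57934881e-05,1.47601890e+00,-1.19023683e-01],"tool_pos":[0.20978676,0.58807795,0.23008916],"tool_rot":[-0.69606028,0.69743355,-0.12080997,0.12038061]}
{"joint_pos":[0.612712073474097,-0.35518217638376154,1.9780198211070588,-0.00013805872583947277,1.5187816711596511,-0.6159106175159608],"tool_pos":[0.3302394,0.32279803,0.23098935],"tool_rot":[-0.6967425,0.69682485,-0.1203571,0.12041257]}
{"joint_pos":[-0.03471330905694424,-0.3769617658364923,1.993898639953003,0.0001696008513469148,1.5241651171581991,-1.094934018365169],"tool_pos":[0.45032422,0.05865358,0.23123205],"tool_rot":[0.68428559,-0.68409279,0.17840788,-0.17872021]}
E
python3 -m jog '{"offset":[[0.4,-0.85,0],[0.4,-0.85,0],[0,0,0]],"angular":[[1,0,0],[1,0,0],[1,0,0]],"jaw":[85,85,85]}'; python3 rec.py
python3 -m jog '{"offset":[[0.4,-0.85,0],[0.4,-0.85,0],[0,0,0]],"angular":[[0,1,0],[0,1,0],[0,1,0]],"jaw":[85,85,85]}'; python3 rec.py
```

```text
time: 1.65
tool_pos: [0.4915, -0.0288, 0.2317]
tool_rot: [0.783, -0.567, 0.205, -0.151]
contact_force: [0.1, -0.4, -0.3]
gripper_width: 0.993
[-0.38, -0.234, 1.904, 0.295, 1.588, -1.446]
time: 1.95
tool_pos: [0.5311, -0.1139, 0.2302]
tool_rot: [0.74, -0.585, 0.327, -0.058]
contact_force: [-0.2, 0.9, -0.7]
gripper_width: 0.997
[-0.431, 0.119, 1.59, 0.164, 1.845, -1.423]
```

```bash
cat > kin.py <<'E'
import numpy as np, json
from scipy.spatial.transform import Rotation as R
from scipy.optimize import least_squares
rz=lambda a:R.from_rotvec([0,0,a]).as_matrix(); ry=lambda a:R.from_rotvec([0,a,0]).as_matrix()
C0=None
def fk(j,p,s4=1,s6=1):
    a0,h,dy,L1,e,L2,dy2,L3,ex=p
    A=rz(j[0]);B=A@ry(j[1]);C=B@ry(j[2]);D=C@rz(s4*j[3]);E=D@ry(j[4]);F=E@rz(s6*j[5])
    pos=A@[a0,dy,h]+B@[0,0,L1]+C@[e,0,L2]+D@[ex,dy2,0]+E@[0,0,L3]
    return pos,F
def load():
    return [json.loads(l) for l in open('rec.jsonl')]
def q2m(q): return R.from_quat([q[1],q[2],q[3],q[0]]).as_matrix()
def fit(recs,s4,s6):
    Fs=[fk(r['joint_pos'],[0]*9,s4,s6)[1] for r in recs]
    C=R.from_matrix([F.T@q2m(r['tool_rot']) for F,r in zip(Fs,recs)]).mean().as_matrix()
    oe=max(np.linalg.norm((R.from_matrix(F@C).inv()*R.from_matrix(q2m(r['tool_rot']))).as_rotvec()) for F,r in zip(Fs,recs))
    pr=np.array([0,.3,.07,.45,0,.5,0,.3,0])
    f=lambda p:np.concatenate([np.concatenate([fk(r['joint_pos'],p,s4,s6)[0]-r['tool_pos'] for r in recs]),3e-4*(p-pr)])
    o=least_squares(f,pr);return o.x,C,oe,np.abs(o.fun[:-9]).max()
if __name__=='__main__':
    recs=load()
    for s4 in(1,-1):
        for s6 in(1,-1):
            p,C,oe,res=fit(recs,s4,s6);print(s4,s6,p.round(4),'orient err',oe,'res',res);print(C.round(3).tolist())
E
python3 kin.py
```

```text
1 1 [ 0.      0.238   0.0742  0.4264  0.0957  0.6099 -0.      0.2795 -0.    ] orient err 1.0907608517102489e-08 res 1.6261777280313083e-07
[[0.0, -0.0, -1.0], [-1.0, 0.0, -0.0], [0.0, 1.0, -0.0]]
1 -1 [ 0.      0.238   0.0742  0.4264  0.0957  0.6099 -0.      0.2795 -0.    ] orient err 1.776097359346623 res 1.6261777280313083e-07
[[-0.903, 0.0, 0.429], [0.429, -0.0, 0.903], [0.0, 1.0, -0.0]]
-1 1 [-0.0644  0.2673  0.1602  0.4295  0.6673  0.6772 -0.0862  0.2763 -0.5402] orient err 0.4100795915023231 res 0.0022001734862109046
[[-0.022, -0.177, -0.984], [-1.0, 0.025, 0.018], [0.022, 0.984, -0.177]]
-1 -1 [-0.0644  0.2673  0.1602  0.4295  0.6673  0.6772 -0.0862  0.2763 -0.5402] orient err 1.791916613619 res 0.0022001734862109046
[[-0.89, 0.177, 0.419], [0.441, 0.111, 0.89], [0.111, 0.978, -0.177]]
```

```bash
cat > ik.py <<'E'
from kin import *
recs=load();P,C,_,_=fit(recs,1,1)
LO=np.array([-3.01,-1.01,.06,-1.02,.09,-3.14]);HI=np.array([3.01,2.22,2.58,4.17,2.62,3.14])
def tool(j):
    p,F=fk(j,P);return p,F@C
def ik(pos,Rm,seed):
    def f(j):
        p,M=tool(j);return np.concatenate([(p-pos)*5,R.from_matrix(M.T@Rm).as_rotvec()])
    o=least_squares(f,np.clip(seed,LO+1e-3,HI-1e-3),bounds=(LO,HI),max_nfev=60)
    return o.x,np.abs(o.fun).max()
def pose(d,phi,cam_up=1):
    # d: yaw(rad) of horizontal heading, phi: tool angle from straight down toward d
    h=np.array([np.cos(d),np.sin(d),0]);dn=np.array([0,0,-1.])
    y=np.cos(phi)*dn+np.sin(phi)*h; up=np.cos(phi)*h-np.sin(phi)*dn  # dir that becomes up
    x=-up if not cam_up else up*1.0
    # camera sits at -x; camera up => -x = up
    x=-up if cam_up else up
    z=np.cross(x,y);return np.column_stack([x,y,z])
GO=0.0187
E
cat > scan.py <<'E'
from ik import *
rng=np.random.default_rng(0)
T=np.array([.572,-.361,0]);
for tau in (0,20,40):
  for dy in range(-180,180,20):
    for cu in (1,0):
      phi=np.radians(90-tau);Rm=pose(np.radians(dy),phi,cu)
      pos=T+[0,0,.067]+Rm[:,1]*GO
      best=None
      for seed in ([-.5,.2,1.6,0,1.5,0],[-.5,.2,1.9,1.5,1.5,-1],[-.5,.2,2,2.8,1,1],[-.5,.2,1.7,-.8,1.5,1.5],[-.5,.5,1.7,1.5,1.5,2],[-.9,.2,1.7,-.8,1.5,-1.5]):
        j,e=ik(pos,Rm,np.array(seed))
        if e<1e-3:
          m=np.minimum(j-LO,HI-j).min()
          if best is None or m>best[0]: best=(m,j)
      if best: print(tau,dy,'camup' if cu else 'camdn',round(best[0],2),best[1].round(2).tolist())
E
python3 scan.py
```

```text
0 -180 camup 0.11 [-0.49, 1.16, 0.84, -0.91, 2.5, -2.37]
0 -180 camdn 0.11 [-0.49, 1.16, 0.84, -0.91, 2.5, 0.77]
0 -60 camup 0.35 [-0.46, 0.45, 2.08, 3.82, 1.08, -1.94]
0 -60 camdn 0.35 [-0.46, 0.45, 2.08, 3.82, 1.08, 1.2]
0 -40 camup 0.4 [-0.66, 0.39, 2.18, 3.19, 1.0, -1.6]
0 -40 camdn 0.4 [-0.66, 0.39, 2.18, 3.19, 1.0, 1.54]
0 -20 camup 0.42 [-0.87, 0.4, 2.16, 2.54, 1.08, -1.26]
0 -20 camdn 0.42 [-0.87, 0.4, 2.16, 2.54, 1.08, 1.88]
0 0 camup 0.53 [-1.02, 0.47, 2.05, 2.04, 1.26, -1.02]
0 0 camdn 0.53 [-1.02, 0.47, 2.05, 2.04, 1.26, 2.12]
0 20 camup 0.71 [-1.08, 0.58, 1.87, 1.68, 1.48, -0.88]
0 20 camdn 0.71 [-1.08, 0.58, 1.87, 1.68, 1.48, 2.26]
0 40 camup 0.91 [-1.07, 0.7, 1.65, 1.43, 1.71, -0.79]
0 40 camdn 0.79 [-1.07, 0.7, 1.65, 1.43, 1.71, 2.35]
0 60 camup 0.66 [-1.03, 0.83, 1.41, 1.24, 1.96, -0.74]
0 60 camdn 0.66 [-1.03, 0.83, 1.41, 1.24, 1.96, 2.4]
0 80 camup 0.42 [-0.96, 0.96, 1.19, 1.07, 2.2, -0.74]
0 80 camdn 0.42 [-0.96, 0.96, 1.19, 1.07, 2.2, 2.4]
0 100 camup 0.18 [-0.87, 1.08, 0.98, 0.89, 2.44, -0.81]
0 100 camdn 0.18 [-0.87, 1.08, 0.98, 0.89, 2.44, 2.33]
20 -180 camup 
[... 2756 characters left out ...]
[-0.98, 0.4, 1.71, 0.91, 1.31, 2.65]
40 60 camup 1.05 [-0.95, 0.53, 1.53, 0.77, 1.55, -0.64]
40 60 camdn 0.64 [-0.95, 0.53, 1.53, 0.77, 1.55, 2.5]
40 80 camup 0.86 [-0.9, 0.65, 1.36, 0.62, 1.76, -0.81]
40 80 camdn 0.81 [-0.9, 0.65, 1.36, 0.62, 1.76, 2.33]
40 100 camup 0.68 [-0.83, 0.75, 1.2, 0.45, 1.94, -1.01]
40 100 camdn 0.68 [-0.83, 0.75, 1.2, 0.45, 1.94, 2.13]
40 120 camup 0.55 [-0.76, 0.82, 1.09, 0.25, 2.07, -1.26]
40 120 camdn 0.55 [-0.76, 0.82, 1.09, 0.25, 2.07, 1.88]
40 140 camup 0.5 [-0.68, 0.86, 1.03, 0.02, 2.12, -1.55]
40 140 camdn 0.5 [-0.68, 0.86, 1.03, 0.02, 2.12, 1.59]
40 160 camup 0.52 [-0.6, 0.85, 1.04, -0.22, 2.1, -1.85]
40 160 camdn 0.52 [-0.6, 0.85, 1.04, -0.22, 2.1, 1.3]
```

```bash
cat > plan.py <<'E'
from ik import *
from plant import manip
def cur():
    s=manip.state();return np.array(s['tool_pos']),q2m(s['tool_rot']),np.array(s['joint_pos'])
def delta(pos,Rm):
    p,M,j=cur(); print('off',((pos-p)/.05).round(3),'rot(6deg)',(R.from_matrix(Rm@M.T).as_rotvec()*180/np.pi/6).round(3))
E
python3 - <<'E'
from plan import *
p,M,j=cur();print(p,M.round(3))
a=np.radians(150.9);Rp=pose(a,np.radians(-20),1)
tgt=np.array([.5115,-.1028,.10]);print(ik(tgt,Rp,j));print(ik(tgt-[0,0,.097],Rp,j))
delta(tgt,Rp)
# yaw etc
jj=j
for d in (150.9,120,90,60,20):
    jj,e=ik(np.array([.53,-.2,.2]),pose(np.radians(d),np.radians(-20)),jj);print(d,jj.round(2),e)
for ph in(-20,0,20,45,70):
    jj,e=ik(np.array([.572,-.361,.2]),pose(np.radians(20),np.radians(ph)),jj);print(ph,jj.round(2),e)
E
```

```text
[ 0.53106805 -0.11389029  0.23024763] [[ 0.779 -0.296  0.553]
 [-0.469  0.309  0.827]
 [-0.416 -0.904  0.102]]
(array([-0.30357243, -0.29296547,  2.18538845, -0.0881016 ,  0.90869029,
       -1.3242387 ]), np.float64(6.73512912108265e-10))
(array([-0.30357246, -0.11373574,  2.22526518, -0.10915454,  0.69062821,
       -1.29421204]), np.float64(1.0449447589071507e-13))
off [-0.391  0.222 -2.605] rot(6deg) [-4.673 -5.874  0.358]
150.9 [-0.49 -0.29  2.01 -0.01  1.08 -1.55] 4.87973025176172e-14
120 [-0.39 -0.23  1.96 -0.23  1.14 -0.84] 1.2648446909023051e-14
90 [-0.33 -0.12  1.86 -0.34  1.3  -0.26] 6.499841400074961e-10
60 [-0.33  0.    1.74 -0.34  1.47  0.25] 7.586409141187307e-13
20 [-0.38  0.12  1.62 -0.23  1.66  0.85] 1.679977372740498e-10
-20 [-0.56  0.34  1.36 -0.27  1.65  0.67] 1.8485213360008856e-13
0 [-0.67  0.19  1.52 -0.    1.44  0.55] 3.4010722152000244e-09
20 [-0.8   0.08  1.67  0.33  1.27  0.34] 5.551115123125783e-16
45 [-0.97  0.04  1.83  0.83  1.19 -0.03] 1.1102230246251565e-15
70 [-1.08  0.13  1.92  1.32  1.29 -0.42] 1.1957914185237731e-13
```

```bash
python3 -m jog '{"offset":[[-0.065,0.037,-0.3],[-0.065,0.037,-0.3],[-0.065,0.037,-0.4],[-0.065,0.037,-0.5],[-0.065,0.037,-0.5],[-0.065,0.037,-0.5],[0,0,0]],"angular":[[-0.78,-0.98,0.06],[-0.78,-0.98,0.06],[-0.78,-0.98,0.06],[-0.78,-0.98,0.06],[-0.78,-0.98,0.06],[-0.78,-0.98,0.06],[0,0,0]],"jaw":[85,85,85,85,85,85,85]}'
python3 - <<'E'
from plan import *
from h import cam,pt,proj
import cv2
delta(np.array([.5115,-.1028,.003]),pose(np.radians(150.9),np.radians(-20)))
st=manip.state();im=manip.grab_frame('wrist');cv2.imwrite('pics/w1.png',im)
c=cam('wrist',st);a=np.radians(150.9);L=np.array([np.cos(a),np.sin(a)]);b=np.array([-L[1],L[0]])
for u,v in((1,1),(1,-1),(-1,-1),(-1,1)):
    q=np.array([.529,-.1125])+.04*u*L+.025*v*b;print(proj(c,[q[0],q[1],.018]).round(1))
E
```

```text
time: 2.65
tool_pos: [0.5007, -0.0941, 0.0949]
tool_rot: [-0.645, 0.707, -0.059, 0.285]
contact_force: [-0.2, 0.6, -1.3]
gripper_width: 0.994
off [ 0.216 -0.173 -1.838] rot(6deg) [-0.024 -0.157 -0.084]
[273.7 203.8]
[362.4 204.8]
[353.8 304.1]
[281.1 303.2]
```

View pics/w1.png

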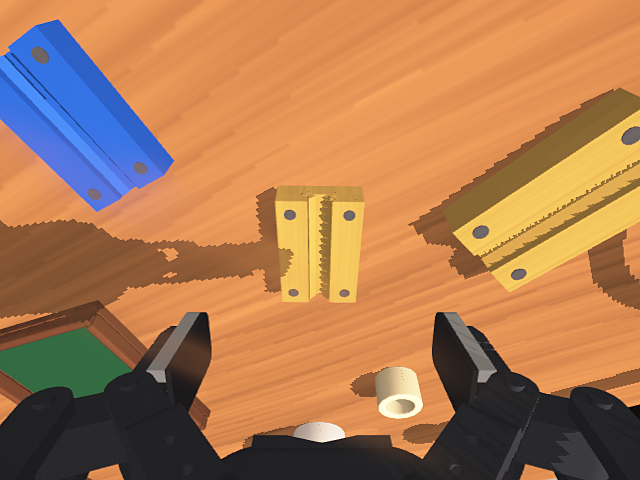

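The small brass plate fills image area (276–363, 186–302) exactly where I predicted it, and the blue and large brass plates are clear of the fingers. I'll descend.

```bash
python3 -m jog '{"offset":[[0.108,-0.087,-0.3],[0.108,-0.087,-0.5],[0,0,-0.5],[0,0,-0.4],[0,0,-0.14],[0,0,0]],"angular":[[0,-0.16,-0.08],[0,0,0],[0,0,0],[0,0,0],[0,0,0],[0,0,0]],"jaw":[85,85,85,85,85,85]}'
python3 - <<'E'
from plan import *
import cv2
delta(np.array([.5115,-.1028,.003]),pose(np.radians(150.9),np.radians(-20)))
cv2.imwrite('pics/w2.png',manip.grab_frame('wrist'))
E
```

```text
time: 3.3
tool_pos: [0.5231, -0.108, 0.0155]
tool_rot: [-0.642, 0.703, -0.05, 0.301]
contact_force: [-1.0, -0.5, -0.3]
gripper_width: 0.998
off [-0.233  0.103 -0.249] rot(6deg) [0.031 0.183 0.022]
```

View pics/w2.png

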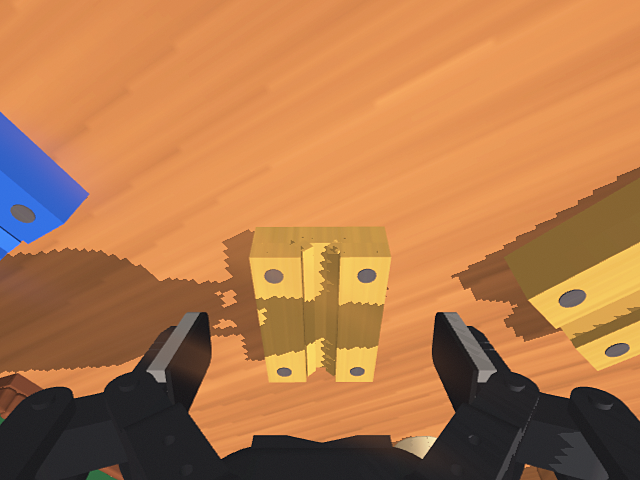

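```bash
python3 -m jog '{"offset":[[0,0,0],[0,0,0]],"angular":[[0,0,0],[0,0,0]],"jaw":[85,85]}'
python3 - <<'E'
from plan import *
delta(np.array([.5115,-.1028,.003]),pose(np.radians(150.9),np.radians(-20)))
E
```

```text
time: 3.55
tool_pos: [0.5228, -0.1075, 0.0162]
tool_rot: [-0.642, 0.703, -0.049, 0.302]
contact_force: [-0.6, 0.2, 0.5]
gripper_width: 0.995
off [-0.227  0.093 -0.265] rot(6deg) [0.04  0.207 0.014]
```

```bash
python3 -m jog '{"offset":[[-0.115,0.045,-0.1],[-0.115,0.045,-0.1],[0,0,-0.06],[0,0,0],[0,0,0]],"angular":[[0.04,0.2,0],[0,0,0],[0,0,0],[0,0,0],[0,0,0]],"jaw":[85,85,85,85,85]}'
python3 - <<'E'
from plan import *
delta(np.array([.5115,-.1028,.003]),pose(np.radians(150.9),np.radians(-20)))
E
```

```text
time: 4.05
tool_pos: [0.5097, -0.1024, 0.0011]
tool_rot: [-0.643, 0.705, -0.057, 0.293]
contact_force: [0.1, 0.3, 0.3]
gripper_width: 0.995
off [ 0.036 -0.008  0.038] rot(6deg) [-0.008 -0.022  0.013]
```

```bash
python3 -m jog '{"offset":[[0.03,0,0.03],[0,0,0],[0,0,0],[0,0,0],[0,0,0],[0,0,0],[0,0,0]],"angular":[[0,0,0],[0,0,0],[0,0,0],[0,0,0],[0,0,0],[0,0,0],[0,0,0]],"jaw":[85,30,30,30,30,30,30]}'
python3 - <<'E'
from plan import *
import cv2
print(manip.state()['gripper_width']*85.4,manip.state()['contact_force'])
cv2.imwrite('pics/w3.png',manip.grab_frame('wrist'))
E
```

```text
time: 4.75
tool_pos: [0.5119, -0.1025, 0.0034]
tool_rot: [-0.643, 0.705, -0.057, 0.294]
contact_force: [-1.0, 2.2, 4.7]
gripper_width: 0.567
48.39551328333228 [-1.0454588   2.21823161  4.66601059]
```

View pics/w3.png

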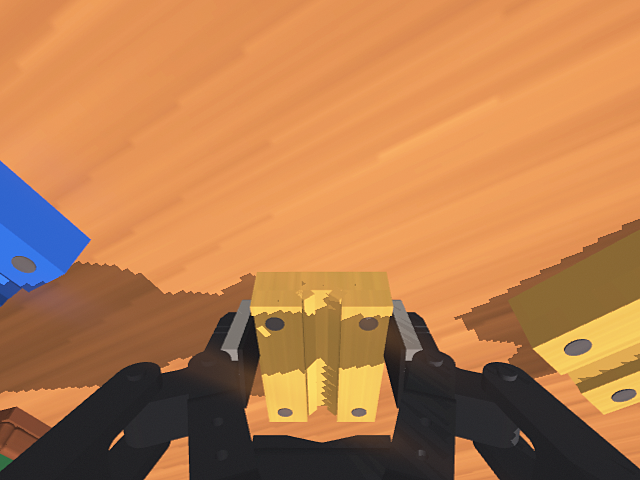

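```bash
python3 -m jog '{"offset":[[0,0,0.2],[0,0,0.5],[0,0,0.9],[0,0,0.9],[0,0,0.9],[0,-0.2,0.6],[0.1,-0.3,0],[0.1,-0.3,0],[0.1,-0.3,0],[0.1,-0.3,0],[0.1,-0.3,0],[0,-0.3,0]],"angular":[[0,0,0],[0,0,0],[0,0,0],[0,0,0],[0,0,-1],[0,0,-1],[0,0,-1],[0,0,-1],[0,0,-1],[0,0,-1],[0,0,-1],[0,0,-1]],"jaw":[30,30,30,30,30,30,30,30,30,30,30,30]}'
python3 -m jog '{"offset":[[0,-0.3,0],[0,-0.3,0],[0,-0.3,0],[0,-0.3,0],[0,-0.3,0],[0,-0.3,0],[0,-0.3,0],[0,-0.3,0],[0,0,0],[0,0,0],[0,0,0],[0,0,0]],"angular":[[0,0,-1],[0,0,-1],[0,0,-1],[0,0,-1],[0,0,-1],[0,0,-1],[0,0,-1],[0,0,-1],[0,0,-1],[0,0,-1],[0,0,-1],[0,0,-1]],"jaw":[30,30,30,30,30,30,30,30,30,30,30,30]}'
python3 - <<'E'
from plan import *
Rm=pose(np.radians(20),np.radians(70));G=np.array([.572,-.361,.067+.08])
delta(G+GO*Rm[:,1],Rm);delta(G,pose(np.radians(20),np.radians(-20)))
p,M,j=cur();print(j.round(2),manip.state()['gripper_width'])
import cv2
cv2.imwrite('pics/w4.png',manip.grab_frame('wrist'));cv2.imwrite('pics/s4.png',manip.grab_frame('scene'))
E
```

```text
time: 6.0
tool_pos: [0.5353, -0.2023, 0.2006]
tool_rot: [-0.467, 0.62, -0.342, 0.529]
contact_force: [-0.2, -0.9, -4.8]
gripper_width: 0.567
time: 7.2
tool_pos: [0.5357, -0.3218, 0.2008]
tool_rot: [-0.066, 0.302, -0.641, 0.703]
contact_force: [0.7, -0.5, -5.3]
gripper_width: 0.569
off [ 1.056 -0.665 -1.205] rot(6deg) [  6.382 -13.573  -1.409]
off [ 0.726 -0.785 -1.077] rot(6deg) [-0.037  0.003 -1.76 ]
[-0.53  0.2   1.53 -0.3   1.59  0.53] 0.5688040408789377
```

View pics/s4.png

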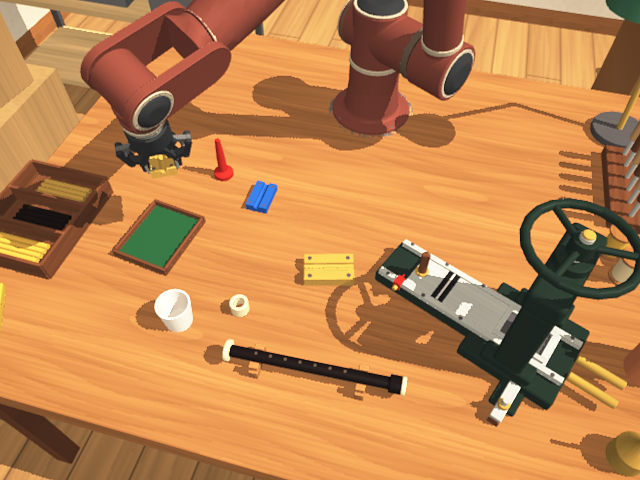

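```bash
python3 -m jog '{"offset":[[0,0,0],[0,0,0],[0.07,-0.044,0],[0.07,-0.044,0],[0.07,-0.044,0],[0.07,-0.044,0],[0.07,-0.044,0],[0.07,-0.044,0],[0.07,-0.044,0],[0.07,-0.044,0],[0.07,-0.044,0],[0.07,-0.044,0]],"angular":[[0,0,-1],[0,0,-0.76],[0.342,-0.94,0],[0.342,-0.94,0],[0.342,-0.94,0],[0.342,-0.94,0],[0.342,-0.94,0],[0.342,-0.94,0],[0.342,-0.94,0],[0.342,-0.94,0],[0.342,-0.94,0],[0.342,-0.94,0]],"jaw":[30,30,30,30,30,30,30,30,30,30,30,30]}'
python3 -m jog '{"offset":[[0.07,-0.044,0],[0.07,-0.044,0],[0.07,-0.044,0],[0.07,-0.044,0],[0.07,-0.044,0],[0,0,0],[0,0,0],[0,0,0]],"angular":[[0.342,-0.94,0],[0.342,-0.94,0],[0.342,-0.94,0],[0.342,-0.94,0],[0.342,-0.94,0],[0,0,0],[0,0,0],[0,0,0]],"jaw":[30,30,30,30,30,30,30,30]}'
python3 - <<'E'
from plan import *
Rm=pose(np.radians(20),np.radians(70));G=np.array([.572,-.361,.067+.08])
delta(G+GO*Rm[:,1],Rm)
p,M,j=cur();print(j.round(2),manip.state()['gripper_width'])
import cv2
for n in('wrist','scene','top'): cv2.imwrite(f'pics/{n}5.png',manip.grab_frame(n))
E
```

```text
time: 8.5
tool_pos: [0.5703, -0.3441, 0.2018]
tool_rot: [0.357, 0.122, 0.694, -0.613]
contact_force: [0.5, 0.8, -5.2]
gripper_width: 0.564
time: 9.3
tool_pos: [0.5891, -0.3554, 0.2037]
tool_rot: [0.502, 0.298, 0.639, -0.501]
contact_force: [0.6, 0.2, -4.8]
gripper_width: 0.565
off [-0.012  0.009 -1.261] rot(6deg) [ 0.063  0.029 -0.011]
[-1.05  0.13  1.91  1.33  1.27 -0.41] 0.56530795257503
```

View pics/scene5.png

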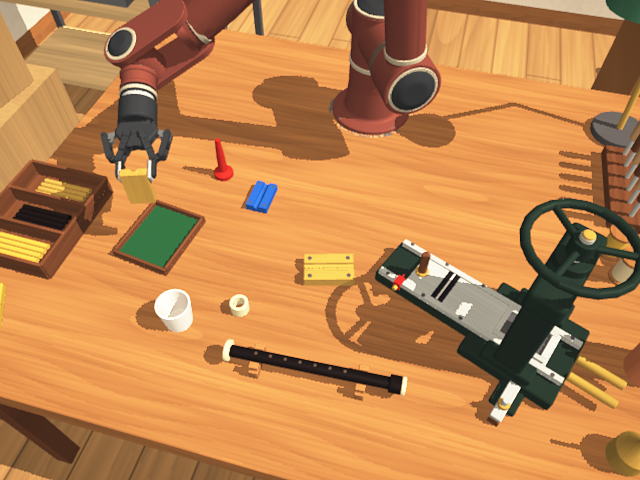

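View pics/wrist5.png

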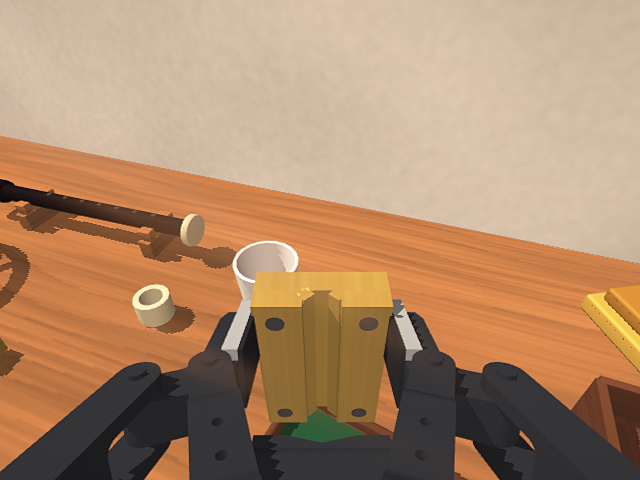

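```bash
python3 - <<'E'
from plan import *
M0=q2m([-0.643,0.705,-0.057,0.294]);v=M0.T@(np.array([.529,-.1125,.009])-[.5119,-.1025,.0034]);n0=M0.T@[0,0,1]
a=np.radians(150.9);x0=M0.T@[np.cos(a),np.sin(a),0]
p,M,j=cur();m=p+M@v;print('mid',m.round(4),'own z',(M@n0).round(3),'x axis',(M@x0).round(3),'bottom z',(m-abs((M@x0)[2])*.04*np.array([0,0,1]))[2].round(4))
print('v',v.round(4)); print('tray want',np.array([.572,-.361,.047])-m, ((np.array([.572,-.361,.047])-m)/.05).round(2))
E
```

```text
mid [ 0.584  -0.3572  0.1844] own z [-0.939 -0.343 -0.001] x axis [-0.004  0.008  1.   ] bottom z 0.1444
v [ 0.0205  0.0015 -0.0004]
tray want [-0.01200138 -0.00377233 -0.13739198] [-0.24 -0.08 -2.75]
```

```bash
python3 -m jog '{"offset":[[-0.12,-0.04,-0.5],[-0.12,-0.04,-0.6],[0,0,-0.6],[0,0,-0.5],[0,0,-0.3],[0,0,-0.05],[0,0,0],[0,0,0]],"angular":[[0,0,0],[0,0,0],[0,0,0],[0,0,0],[0,0,0],[0,0,0],[0,0,0],[0,0,0]],"jaw":[30,30,30,30,30,30,30,30]}'
python3 - <<'E'
from plan import *
import cv2
p,M,j=cur();v=np.array([.0205,.0015,-.0004]);print('mid',p+M@v,manip.state()['contact_force'])
for n in('scene','top'): cv2.imwrite(f'pics/{n}6.png',manip.grab_frame(n))
s=cv2.imread('pics/scene6.png');cv2.imwrite('pics/s6c.png',cv2.resize(s[90:290,60:260],None,fx=3,fy=3))
E
```

```text
time: 10.25
tool_pos: [0.5776, -0.3605, 0.0773]
tool_rot: [0.503, 0.299, 0.638, -0.501]
contact_force: [-0.7, -0.3, -4.9]
gripper_width: 0.563
mid [ 0.57232665 -0.36216473  0.05754184] [-0.71533923 -0.26535153 -4.91011732]
```

View pics/s6c.png

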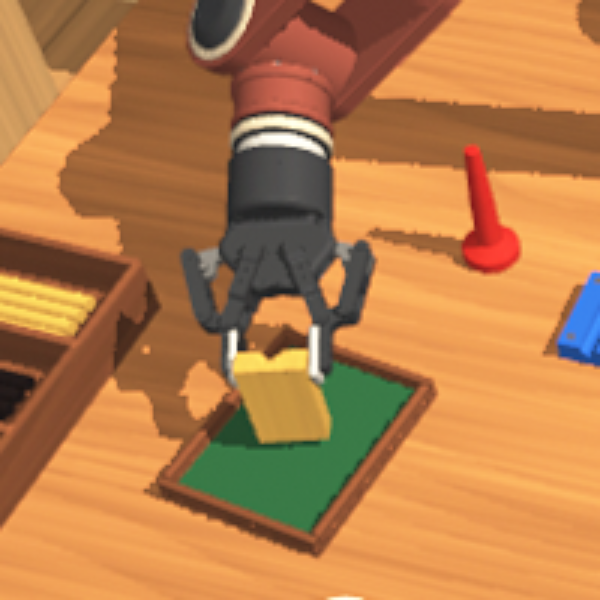

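View pics/top6.png

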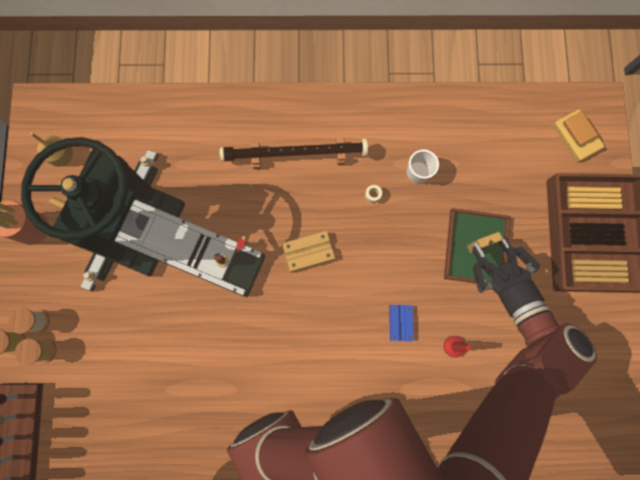

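The former hangs upright over the felt, at top view (487,241), well inside the tray. I'll lower the last 10 mm gently.

```bash
python3 -m jog '{"offset":[[0,0,-0.1],[0,0,-0.06],[0,0,0],[0,0,0]],"angular":[[0,0,0],[0,0,0],[0,0,0],[0,0,0]],"jaw":[30,30,30,30]}'; python3 -m jog '{"offset":[[0,0,-0.03],[0,0,0],[0,0,0]],"angular":[[0,0,0],[0,0,0],[0,0,0]],"jaw":[30,30,30]}'
```

```text
time: 10.75
tool_pos: [0.5768, -0.3593, 0.0671]
tool_rot: [0.502, 0.299, 0.639, -0.5]
contact_force: [0.8, -0.6, -5.6]
gripper_width: 0.569
time: 11.05
tool_pos: [0.5769, -0.3595, 0.0658]
tool_rot: [0.502, 0.299, 0.639, -0.5]
contact_force: [-0.3, -0.1, -5.5]
gripper_width: 0.567
```

```bash
python3 -m jog '{"offset":[[0,0,-0.03],[0,0,0],[0,0,0]],"angular":[[0,0,0],[0,0,0],[0,0,0]],"jaw":[30,30,30]}';python3 -m jog '{"offset":[[0,0,-0.03],[0,0,0],[0,0,0]],"angular":[[0,0,0],[0,0,0],[0,0,0]],"jaw":[30,30,30]}'
```

```text
time: 11.35
tool_pos: [0.5771, -0.3596, 0.0654]
tool_rot: [0.503, 0.299, 0.639, -0.5]
contact_force: [-2.2, 1.1, 0.7]
gripper_width: 0.569
time: 11.65
tool_pos: [0.5774, -0.3596, 0.0653]
tool_rot: [0.504, 0.3, 0.638, -0.499]
contact_force: [-5.9, 2.4, 8.2]
gripper_width: 0.571
```

```bash
python3 -m jog '{"offset":[[0,0,0.03],[0,0,0],[0,0,0],[0,0,0],[0,0,0],[0,0,0],[0,0,0]],"angular":[[0,0,0],[0,0,0],[0,0,0],[0,0,0],[0,0,0],[0,0,0],[0,0,0]],"jaw":[30,30,52,56,62,70,85]}'
python3 - <<'E'
from plan import *
import cv2
print(manip.state()['gripper_width'],manip.state()['contact_force'])
for n in('scene','wrist'): cv2.imwrite(f'pics/{n}7.png',manip.grab_frame(n))
s=cv2.imread('pics/scene7.png');cv2.imwrite('pics/s7c.png',cv2.resize(s[90:290,60:260],None,fx=3,fy=3))
E
```

```text
time: 12.35
tool_pos: [0.5769, -0.3596, 0.0642]
tool_rot: [0.502, 0.299, 0.639, -0.501]
contact_force: [-0.5, -0.2, -0.0]
gripper_width: 0.963
0.963033596407825 [-0.46867484 -0.21281676 -0.03306573]
```

View pics/s7c.png

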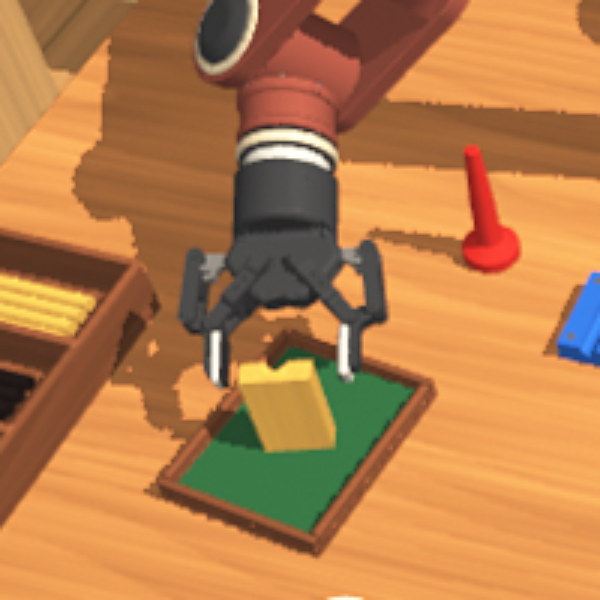

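View pics/wrist7.png

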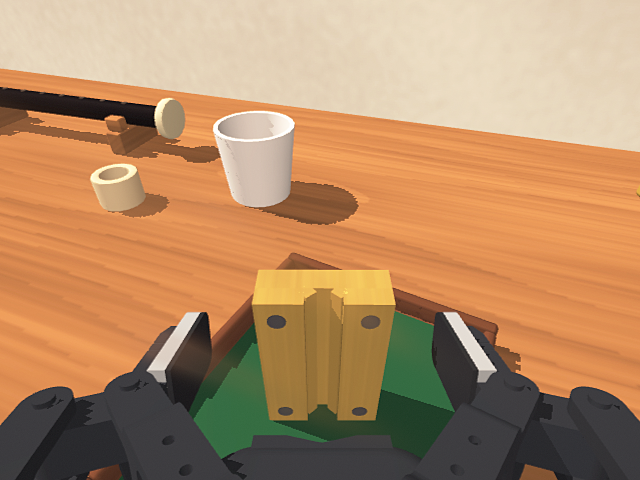

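The former stands free on the felt, with clear gaps between it and both fingers. I'll withdraw up and back.

```bash
python3 -m jog '{"offset":[[-0.05,-0.02,0.3],[-0.1,-0.03,0.5],[-0.2,-0.1,0.7],[-0.2,-0.1,0.8],[-0.1,0,0.5],[0,0.3,0.2],[0,0.4,0],[0,0.4,0],[0,0.4,0],[0,0.4,0],[0,0.4,0],[0,0.4,0]],"angular":[[0,0,0],[0,0,0],[0,0,0],[0,0,0],[-0.34,0.94,0],[-0.34,0.94,0],[-0.34,0.94,0],[-0.34,0.94,0],[-0.34,0.94,0],[-0.34,0.94,0],[-0.34,0.94,0],[-0.34,0.94,0]],"jaw":[85,85,85,85,85,85,85,85,85,85,85,85]}'
python3 -m jog '{"offset":[[0,0.8,0],[0,0.8,0],[0,0.8,0],[0,0.8,0],[0,0.8,0],[0,0,0],[0,0,0],[0,0,0]],"angular":[[-0.34,0.94,0],[-0.34,0.94,0],[-0.34,0.94,0],[-0.23,0.64,0],[0,0,-1],[0,0,-1],[0,0,-1],[0,0,0]],"jaw":[85,85,85,85,85,85,85,85]}'
python3 - <<'E'
from plan import *
import cv2
p,M,j=cur();print(j.round(2))
delta(np.array([.538,.2178,.20]),pose(np.radians(-23.2),0))
for n in('scene','top'): cv2.imwrite(f'pics/{n}8.png',manip.grab_frame(n))
s=cv2.imread('pics/scene8.png');t=cv2.imread('pics/top8.png');cv2.imwrite('pics/s8c.png',np.hstack([cv2.resize(s[150:290,90:230],None,fx=2.8,fy=2.8),cv2.resize(t[180:320,410:550],None,fx=2.8,fy=2.8)]))
E
```

```text
time: 13.65
tool_pos: [0.5442, -0.2363, 0.2151]
tool_rot: [0.254, 0.011, 0.706, -0.661]
contact_force: [0.2, 0.8, -0.3]
gripper_width: 0.992
time: 14.45
tool_pos: [0.5442, -0.0363, 0.2141]
tool_rot: [0.014, -0.013, 0.707, -0.707]
contact_force: [-0.0, -0.3, 0.6]
gripper_width: 0.999
[-0.2  -0.13  1.82  0.    1.45  1.33]
off [-0.124  5.082 -0.283] rot(6deg) [-0.007  0.015 -4.24 ]
```

View pics/s8c.png

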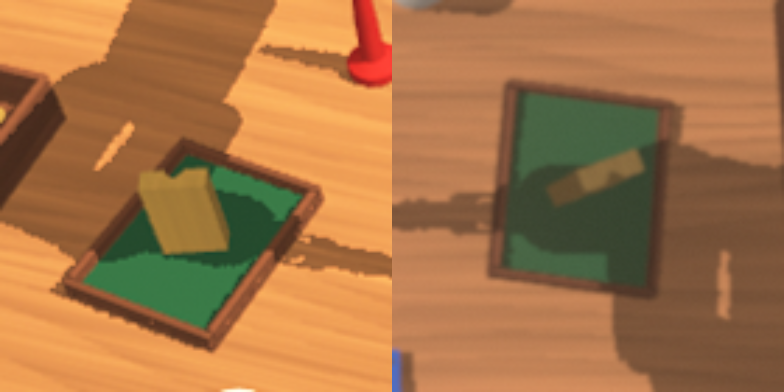

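Standing upright inside the tray after release. On to the handle.

```bash
python3 -m jog '{"offset":[[-0.02,0.8,0],[-0.02,0.8,0],[-0.02,0.8,0],[-0.02,0.8,0],[-0.02,0.8,0],[-0.024,0.8,-0.08],[0,0.28,-0.2],[0,0,0],[0,0,0],[0,0,0]],"angular":[[0,0,-1],[0,0,-1],[0,0,-1],[0,0,-1],[0,0,-0.24],[0,0,0],[0,0,0],[0,0,0],[0,0,0],[0,0,0]],"jaw":[85,85,85,85,85,85,85,85,85,85]}'
python3 - <<'E'
from plan import *
from h import cam,pt,proj
import cv2
from plan import *
st=manip.state();im=manip.grab_frame('wrist');cv2.imwrite('pics/w9.png',im)
delta(np.array([.538,.2178,.20]),pose(np.radians(-23.2),0))
T=cam('top');print('former top ctr',pt(T,(484,242),.087))
c=cam('wrist',st)
for n,P in(('handle',[.538,.2178,.104]),('tip',[.5575,.1845,.046]),('line',[.5951,.256,.042])):print(n,proj(c,P).round(1))
E
```

```text
time: 15.55
tool_pos: [0.5385, 0.2156, 0.2004]
tool_rot: [0.142, -0.144, -0.692, 0.693]
contact_force: [-1.2, -0.8, -0.1]
gripper_width: 0.999
off [-0.013  0.043 -0.013] rot(6deg) [0.003 0.022 0.027]
former top ctr [ 0.5695731  -0.35537578  0.087     ]
handle [318.2 243.7]
tip [348.3 181.7]
line [244.3 172.8]
```

View pics/w9.png

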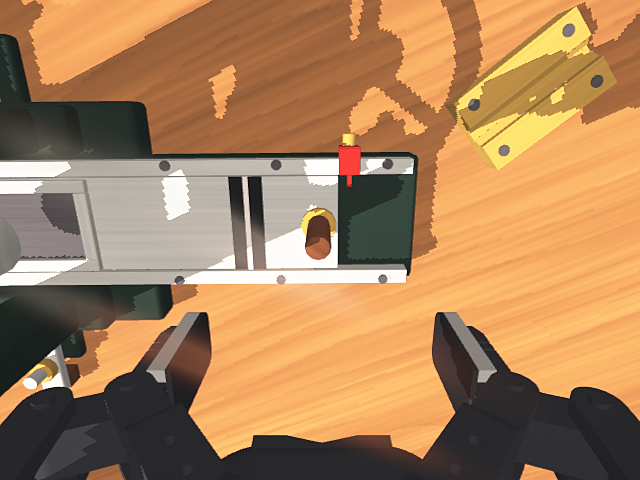

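The wrist view shows the handle top at (318,249), the red tip at (349,185) and the white line's end at (246,178). I'll work out the required travel from this view.

```bash
cat > lt.py <<'E'
from plan import *
from h import cam,pt,proj,tri
import cv2,sys
def meas(name):
    st=manip.state();im=manip.grab_frame('wrist');cv2.imwrite('pics/'+name,im);return cam('wrist',st),im,st
PX=np.array([np.cos(np.radians(66.8)),np.sin(np.radians(66.8)),0])
E
python3 - <<'E'
from lt import *
im=cv2.imread('pics/w9.png');st=manip.state();c=cam('wrist',st)
h=cv2.cvtColor(im,cv2.COLOR_BGR2HSV)
red=cv2.inRange(h,(0,180,120),(8,255,255))|cv2.inRange(h,(172,180,120),(180,255,255))
ys,xs=np.nonzero(red[130:195,330:370]);ys+=130;xs+=330
for r in range(178,190): 
    q=xs[ys==r]; print(r,q.min() if len(q) else None,q.max() if len(q) else None)
g=im[:,:,1].astype(int)
for r in (180,190,200,230,260): print(r,g[r,222:272].tolist())
E
```

```text
178 347 351
179 347 351
180 347 351
181 347 351
182 347 351
183 347 351
184 347 350
185 347 351
186 347 351
187 None None
188 None None
189 None None
180 [178, 179, 181, 182, 187, 178, 91, 17, 27, 31, 32, 31, 30, 29, 30, 31, 29, 30, 21, 61, 160, 227, 214, 215, 212, 153, 10, 26, 29, 31, 28, 32, 31, 29, 31, 32, 31, 29, 17, 102, 199, 185, 183, 182, 183, 183, 182, 182, 183, 181]
190 [175, 175, 175, 176, 177, 183, 170, 53, 20, 29, 31, 30, 30, 32, 32, 30, 30, 29, 29, 14, 90, 194, 222, 215, 218, 207, 84, 16, 29, 28, 31, 30, 29, 31, 30, 30, 27, 30, 22, 53, 135, 192, 181, 179, 180, 180, 180, 182, 182, 182]
200 [176, 177, 177, 178, 178, 180, 186, 171, 24, 33, 38, 38, 36, 37, 36, 33, 35, 36, 33, 30, 10, 118, 230, 213, 214, 221, 207, 9, 25, 32, 33, 31, 33, 32, 31, 31, 33, 32, 30, 17, 97, 193, 184, 181, 180, 180, 180, 181, 179, 180]
230 [182, 183, 183, 183, 184, 184, 185, 185, 187, 180, 122, 98, 102, 105, 104, 104, 103, 104, 104, 106, 106, 104, 97, 142, 228, 218, 215, 222, 205, 86, 96, 97, 94, 92, 89, 86, 83, 80, 77, 75, 69, 65, 120, 192, 183, 180, 180, 180, 181, 181]
260 [216, 255, 254, 252, 251, 251, 251, 251, 251, 251, 251, 255, 255, 92, 112, 116, 118, 118, 121, 121, 123, 123, 122, 121, 110, 174, 255, 255, 255, 255, 255, 101, 120, 124, 126, 125, 125, 126, 126, 126, 127, 126, 120, 137, 232, 255, 253, 252, 252, 252]
```

```bash
python3 - <<'E'
from lt import *
st=manip.state();c=cam('wrist',st)
L=pt(c,(244.7,180),.042);L2=pt(c,(248.7,230),.042);t=pt(c,(349,186),.046);t2=pt(c,(349,181),.046)
print(L,L2,t); d=L-L2;print('line dir',np.degrees(np.arctan2(d[1],d[0])))
print('travel',(L-t)@PX,(L2-t)@PX)
H=pt(c,(318,249),.104);print('handle',H)
delta(np.array([.537,.2186,.06]),pose(np.radians(-23.2),0))
E
```

```text
[0.59010589 0.2583693  0.042     ] [0.55245009 0.27371895 0.042     ] [0.55431035 0.18534112 0.046     ]
line dir -22.17729918591052
travel 0.08122414877521027 0.08049835310019046
handle [0.53473977 0.21945955 0.104     ]
off [-0.033  0.059 -2.813] rot(6deg) [0.003 0.022 0.027]
```

```bash
python3 -m jog '{"offset":[[-0.04,0.06,-0.3],[0,0,-0.6],[0,0,-0.7],[0,0,-0.6],[0,0,-0.4],[0,0,-0.2],[0,0,0],[0,0,0]],"angular":[[0,0,0],[0,0,0],[0,0,0],[0,0,0],[0,0,0],[0,0,0],[0,0,0],[0,0,0]],"jaw":[85,85,85,85,85,85,85,85]}'
python3 - <<'E'
from lt import *
c,im,st=meas('w10.png');delta(np.array([.537,.2186,.06]),pose(np.radians(-23.2),0))
E
```

```text
time: 16.4
tool_pos: [0.5368, 0.22, 0.0611]
tool_rot: [-0.142, 0.144, 0.693, -0.692]
contact_force: [-0.7, -0.4, -0.3]
gripper_width: 0.995
off [-0.005 -0.031 -0.035] rot(6deg) [-0.006  0.041  0.013]
```

View pics/w10.png

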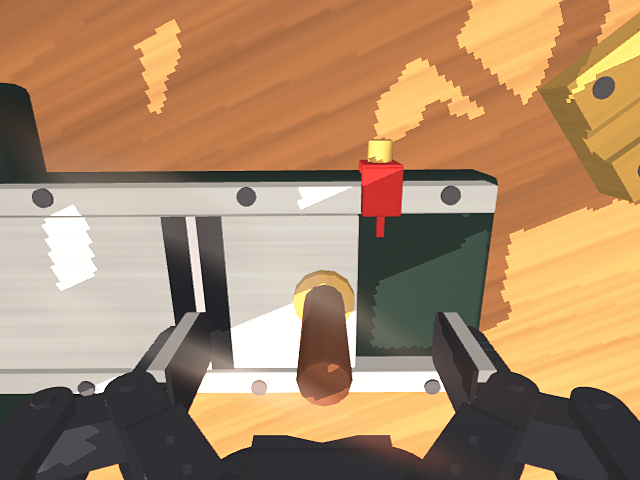

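The handle, top at (325,384), is centred between the open fingers. I'll close on it.

```bash
python3 -m jog '{"offset":[[0,0,0],[0,0,0],[0,0,0],[0,0,0],[0,0,0],[0,0,0],[0,0,0],[0,0,0],[0,0,0],[0,0,0]],"angular":[[0,0,0],[0,0,0],[0,0,0],[0,0,0],[0,0,0],[0,0,0],[0,0,0],[0,0,0],[0,0,0],[0,0,0]],"jaw":[5,5,5,5,5,5,5,5,5,5]}'
python3 - <<'E'
from lt import *
c,im,st=meas('w11.png');print(st['contact_force'],st['gripper_width']*85.4)
E
```

```text
time: 17.45
tool_pos: [0.536, 0.2194, 0.0607]
tool_rot: [0.142, -0.143, -0.692, 0.693]
contact_force: [-2.9, -3.8, 5.3]
gripper_width: 0.196
[-2.87313128 -3.84984028  5.31918249] 16.710154112342806
```

View pics/w11.png

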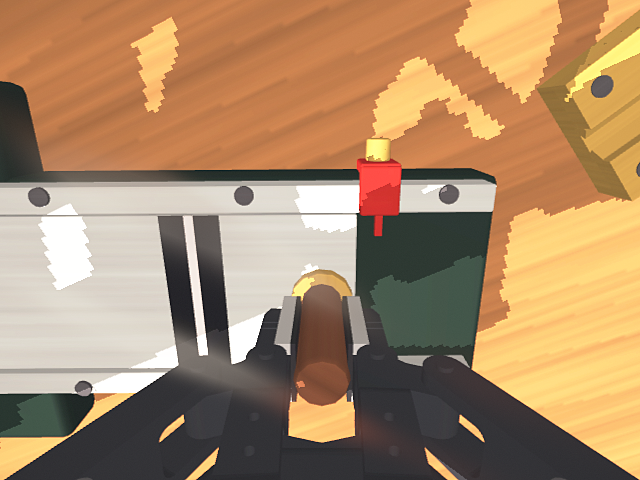

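```bash
python3 -m jog '{"offset":[[-0.03,-0.07,0],[-0.06,-0.14,0],[-0.06,-0.14,0],[-0.06,-0.14,0],[-0.06,-0.14,0],[-0.06,-0.14,0],[-0.06,-0.14,0],[-0.06,-0.14,0],[-0.06,-0.14,0],[-0.03,-0.07,0],[0,0,0],[0,0,0]],"angular":[[0,0,0],[0,0,0],[0,0,0],[0,0,0],[0,0,0],[0,0,0],[0,0,0],[0,0,0],[0,0,0],[0,0,0],[0,0,0],[0,0,0]],"jaw":[5,5,5,5,5,5,5,5,5,5,5,5]}'
python3 - <<'E'
from lt import *
c,im,st=meas('w12.png');print(st['contact_force'],st['contact_force']@PX,st['gripper_width']*85.4,(np.array([.536,.2194,.0607])-st['tool_pos'])@PX)
E
```

```text
time: 18.7
tool_pos: [0.5104, 0.1586, 0.0607]
tool_rot: [-0.141, 0.144, 0.694, -0.691]
contact_force: [3.1, 7.3, -1.9]
gripper_width: 0.19
[ 3.08775136  7.31252453 -1.89070884] 7.9375943810040255 16.185125171860435 0.0659788061779054
```

View pics/w12.png

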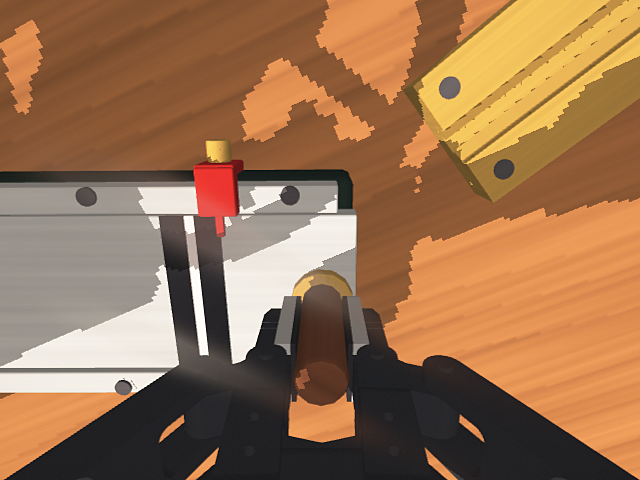

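```bash
cat > res.py <<'E'
from lt import *
def res(fn,c):
    im=cv2.imread('pics/'+fn);h=cv2.cvtColor(im,cv2.COLOR_BGR2HSV)
    red=cv2.inRange(h,(0,170,90),(8,255,255))|cv2.inRange(h,(172,170,90),(180,255,255))
    ys,xs=np.nonzero(red[:260]);yb=ys.max();u=np.median(xs[(ys>=yb-6)]);
    tip=pt(c,(u,yb),.046);g=im[:,:,1].astype(float)
    out=[]
    for r in range(225,285,12):
        row=g[r,140:260]; b=row<75
        # runs of dark
        k=np.flatnonzero(np.diff(np.r_[0,b.astype(int),0]));runs=[(k[i]+140,k[i+1]+140) for i in range(0,len(k),2) if k[i+1]-k[i]>8]
        out.append((r,runs))
        if len(runs)==2:
            m=(runs[0][1]+runs[1][0]-1)/2;L=pt(c,(m,r),.042);out[-1]+=(m,round(float((L-tip)@PX)*1000,2))
    print('tip px',u,yb);[print(o) for o in out]
E
python3 - <<'E'
from res import *
res('w12.png',cam('wrist',manip.state()))
E
```

```text
tip px 217.0 233
(225, [])
(237, [(np.int64(162), np.int64(175))])
(249, [(np.int64(163), np.int64(187))])
(261, [(np.int64(165), np.int64(189)), (np.int64(199), np.int64(223))], np.float64(193.5), 12.79)
(273, [(np.int64(167), np.int64(190)), (np.int64(200), np.int64(223))], np.float64(194.5), 12.93)
```

```bash
python3 - <<'E'
from res import *
im=cv2.imread('pics/w12.png');cv2.imwrite('pics/w12c.png',cv2.resize(im[190:270,150:260],None,fx=6,fy=6,interpolation=cv2.INTER_NEAREST))
c=cam('wrist',manip.state())
for u in (216,218,220.5): 
  t=pt(c,(u,235),.046);L=pt(c,(191.5,236),.042);print(u,(pt(c,(193.5,261),.042)-t)@PX,(L-t)@PX)
E
```

```text
216 0.012291871154285393 0.011985970530252367
218 0.013149841646587659 0.012843941022554635
220.5 0.014222235073556098 0.013916334449523072
```

View pics/w12c.png

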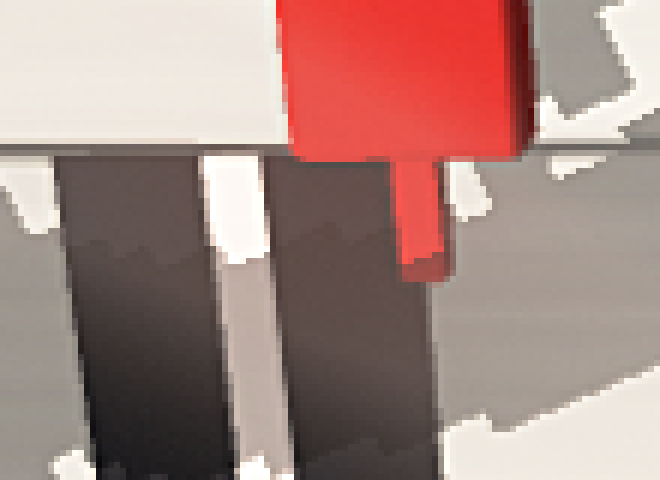

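About 13 mm remains (tip at (220,233), line at (191,236)).

```bash
python3 -m jog '{"offset":[[-0.03,-0.07,0],[-0.04,-0.1,0],[-0.03,-0.07,0],[0,0,0],[0,0,0],[0,0,0]],"angular":[[0,0,0],[0,0,0],[0,0,0],[0,0,0],[0,0,0],[0,0,0]],"jaw":[5,5,5,5,5,5]}'
python3 - <<'E'
from lt import *
c,im,st=meas('w13.png');print(st['contact_force'],st['contact_force']@PX,(np.array([.536,.2194,.0607])-st['tool_pos'])@PX)
cv2.imwrite('pics/w13c.png',cv2.resize(im[190:270,150:260],None,fx=6,fy=6,interpolation=cv2.INTER_NEAREST))
for n in('scene','top'): cv2.imwrite(f'pics/{n}13.png',manip.grab_frame(n))
s=cv2.imread('pics/scene13.png');t=cv2.imread('pics/top13.png')
cv2.imwrite('pics/st13.png',np.hstack([cv2.resize(s[240:320,360:460],None,fx=4,fy=4,interpolation=cv2.INTER_CUBIC),cv2.resize(t[210:290,190:290],None,fx=4,fy=4,interpolation=cv2.INTER_CUBIC)]))
E
```

```text
time: 19.35
tool_pos: [0.5054, 0.1469, 0.0607]
tool_rot: [-0.141, 0.144, 0.694, -0.691]
contact_force: [4.5, 7.0, -1.4]
gripper_width: 0.194
[ 4.54170514  7.00463665 -1.38921877] 8.227377078315541 0.07866903326493851
```

View pics/w13c.png

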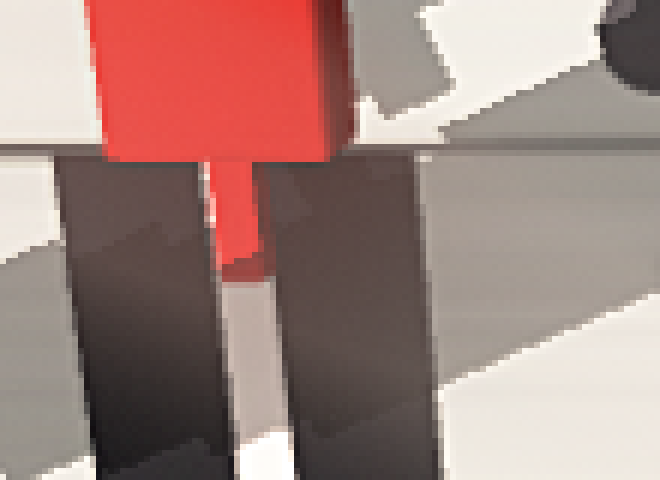

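View pics/st13.png

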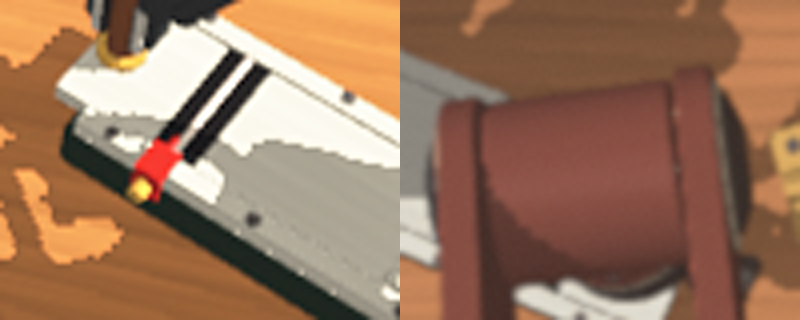

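```bash
python3 - <<'E'
from lt import *
c=cam('wrist',manip.state())
for z,v,u in((.046,233,189.8),(.049,232.6,189.8),(.0455,235.5,190.9)):
  t=pt(c,(u,v),z);L=pt(c,(191.0,236),.042);L2=pt(c,(193.0,257),.042);print(z,(L-t)@PX,(L2-t)@PX)
# scene: tip and line in image
S=cam('scene')
E
```

```text
0.046 0.0010569988655123568 0.0011730931566594084
0.049 0.0021572060161503155 0.0022733003072973666
0.0455 0.0012340975810609337 0.0013501918722079852
```

```bash
python3 - <<'E'
import cv2
s=cv2.imread('pics/scene13.png');cv2.imwrite('pics/s13c.png',cv2.resize(s[245:295,385:445],None,fx=12,fy=12,interpolation=cv2.INTER_CUBIC))
E
```

```text
(no output)
```

View pics/s13c.png

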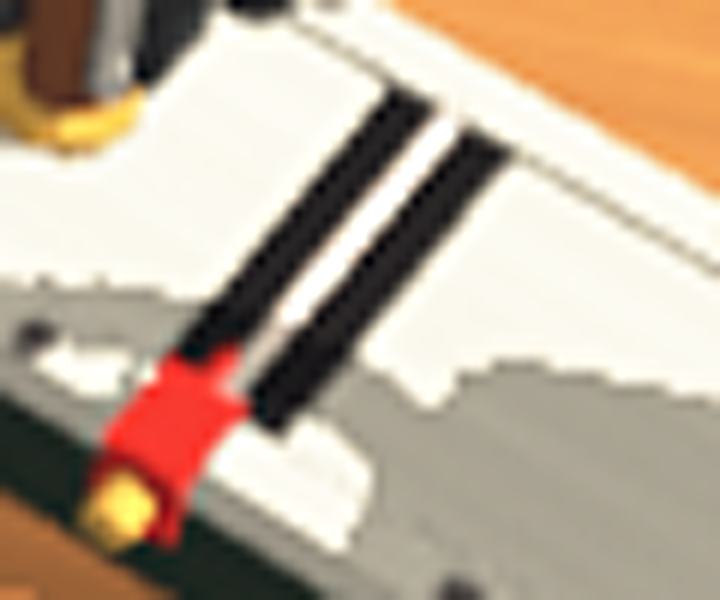

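```bash
python3 - <<'E'
from lt import *
S=cam('scene')
f=lambda x,y:((x+.5)/12-.5+385,(y+.5)/12-.5+245)
for z in(.046,.049):
  t=pt(S,f(232,350),z)
  for p in((340,250),(440,125),(262,352)): print(z,(pt(S,f(*p),.042)-t)@PX*1000)
E
```

```text
0.046 2.227834026299602
0.046 1.6108332946061337
0.046 3.2046429510786094
0.049 1.420980604974844
0.049 0.8039798732813738
0.049 2.39778952975385
```

Wrist and scene views both say the line is 1–2 mm short, so I'll pull a touch more and then check everything.

```bash
python3 -m jog '{"offset":[[-0.012,-0.028,0],[0,0,0],[0,0,0],[0,0,0]],"angular":[[0,0,0],[0,0,0],[0,0,0],[0,0,0]],"jaw":[5,5,5,5]}'
python3 - <<'E'
from lt import *
c,im,st=meas('w14.png');print(st['contact_force']@PX,(np.array([.536,.2194,.0607])-st['tool_pos'])@PX,np.abs(st['joint_vel']).max())
s=manip.grab_frame('scene');cv2.imwrite('pics/scene14.png',s)
cv2.imwrite('pics/fin.png',np.hstack([cv2.resize(im[190:270,150:230],None,fx=5,fy=5,interpolation=cv2.INTER_NEAREST),cv2.resize(s[160:280,100:220],(400,400))]))
E
```

```text
time: 19.9
tool_pos: [0.5049, 0.1456, 0.0607]
tool_rot: [-0.141, 0.144, 0.695, -0.691]
contact_force: [4.8, 8.9, -2.9]
gripper_width: 0.196
10.036121583644029 0.0800652655344521 0.0018338613878807024
```

View pics/fin.png

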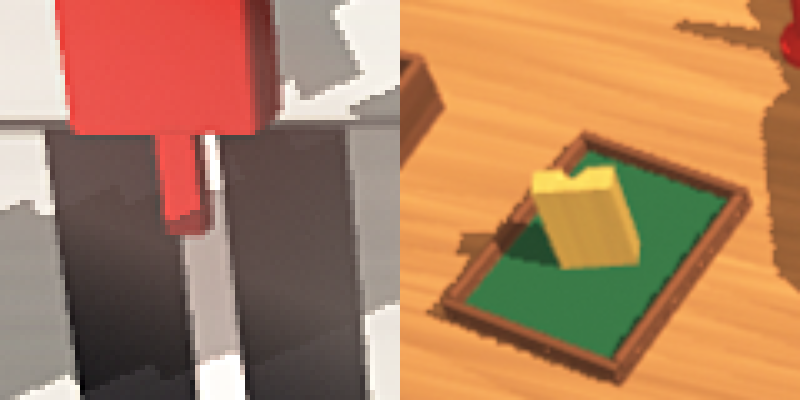

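View pics/scene14.png

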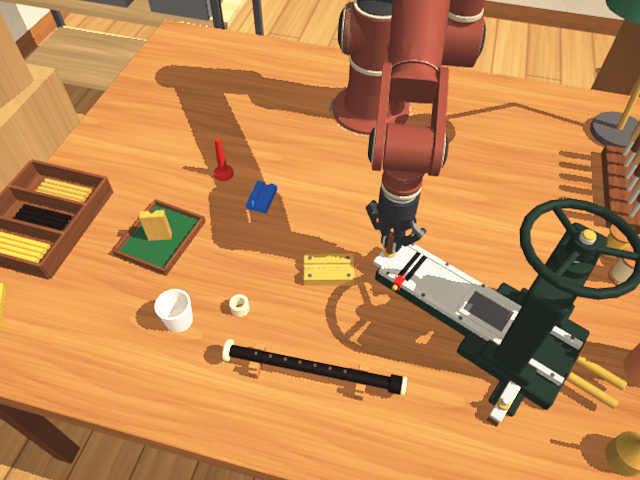

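```bash
python3 - <<'E'
from lt import *
c=cam('wrist',manip.state())
for z in(.046,.049): print('wrist',z,(pt(c,(191.0,236),.042)-pt(c,(186.2,232.5),z))@PX*1000)
s=cv2.imread('pics/scene14.png');cv2.imwrite('pics/s14c.png',cv2.resize(s[245:295,385:445],None,fx=12,fy=12,interpolation=cv2.INTER_CUBIC))
E
```

```text
wrist 0.046 -0.46221794308445596
wrist 0.049 0.6491068699461962
```

View pics/s14c.png

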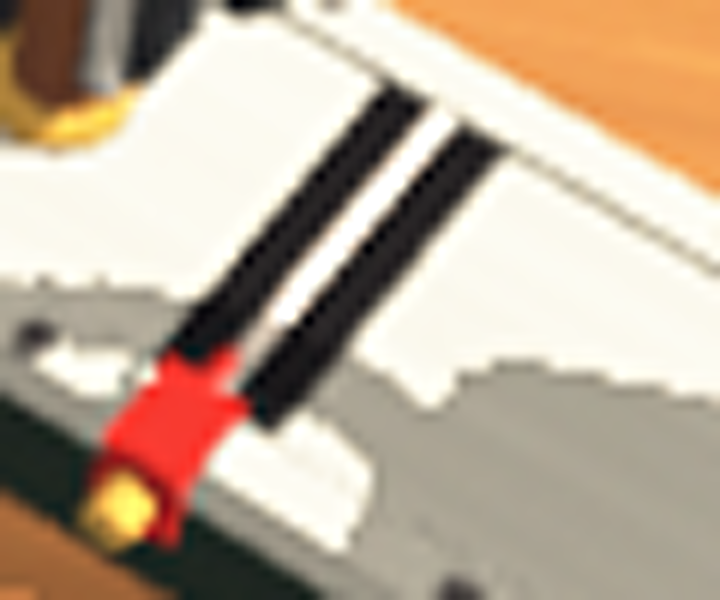

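Wrist view gives -0.5 to +0.6 mm, the scene view about +1 mm; both are inside the 4 mm band. The former is standing, the bystanders haven't moved and the arm is still, so I'm handing in.

```bash
python3 -c "
from plant import manip
print(manip.job_done()); s=manip.state(); print(s['time'],s['tool_pos'],s['contact_force'],s['gripper_width'])"
```

```text
the job is handed in; nothing more can be done
None
the job is handed in; nothing more can be done
```

The brass former is standing upright in the tray, let go of, and the gripper is still holding the slide handle with the white line level with the red pointer. I handed the job in at about 20 s of the 58 s allowed; no verdict was reported.

- **Former:** I picked up the smaller brass plate, not the blue or the larger brass one. It stands on a short edge (80 mm tall) near the middle of the felt. It was still upright in the last scene picture.
- **Slide:** I gripped the handle from above and pulled it about 80 mm. The measured spring load is about 10 N, as you described, and the arm was still.
- **Line against pointer:** the two views disagree slightly. The wrist view gives −0.5 to +0.6 mm, depending on the height assumed for the tip. The scene view gives about +1 mm, estimated by eye rather than re-measured after the last nudge. Both are within the 4 mm tolerance. The top camera could not confirm it because the arm blocks its view.
- **Other things:** the pointer, cup, ferrule, mandrel and chanter look unmoved in the last scene picture; I did not measure them separately.

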